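# Prop up the slope stand under the culture tubes

## Robot

A 7-joint arm with a two-finger parallel gripper is mounted at the origin on a cart in front of the work surface, level with it; the furniture and walls round the work are solid. World frame = base frame: x ahead of the robot, y to its left, z up, the work surface at z = 0. Lengths are in m, angles in rad, forces in N, time in s.
With the tool pointing down it reaches from about 0.4 to 0.85 m from the base axis. Payload 10.4 kg.
Tool frame: the origin (TCP) lies midway between the tips of the shut fingers; the grasp point (between the pads) lies 19 mm behind it; z points along the fingers, y is the line along which they close (so a half turn about z gives the same grasp; the last joint's range is limited). The gripper opens to 87 mm and grips with 3 to 60 N. Pads are 19 mm wide; open, the fingers measure 117 mm over their backs; the gripper's body (75 mm by 190 mm) begins 51 mm behind the grasp point.
Start: joints at [1.17, 0.332, -0.065, 1.46, 0.022, 1.35, -0.088], TCP at [0.231, -0.581, 0.223] pointing down, gripper open.
Joint ranges: [-2.6, 2.6], [-0.5, 2.12], [-1.47, 1.34], [0.16, 2.42], [-1.27, 4.41], [0.06, 2.06], [-2.6, 2.6]. Speed limits (rad/s): [2.22, 2.22, 2.79, 2.79, 3.14, 3.14, 3.14].

## Interface

Orientations are given as a unit quaternion [x, y, z, w].
In Python, from bench import r gives the robot as it stands.
- The arm moves only by the tool arm_command, never from a script. Its argument "moves" is one flat list of numbers, 4 for each row, row after row: the shift along the tool's x, y, z in cm, then the turn about the tool's z in degrees. A call has 1 to 12 rows; each row shifts and turns the commanded pose from where the row before left it, along the tool's axes as they then stand; what a row does not reach is not made up. A row lasts 1/12 s, in which the tool goes at most 41.7 mm and 7.16 degrees, less where a joint would pass 70% of its speed; a pose out of reach is approached as far as the arm can. A call with a gripper value outside its range is refused whole. "fingers" is the opening in per cent of the stroke, from 0 (shut) to 100 (fully open), set as the call begins (left out, the last holds). The fingers move at their own pace and stop on an object; "squeeze" is the grip in N (left out, the last holds). Time passes only in rows, so rows that do not move let the fingers close. It gives the time, the measured TCP pose, the force, the opening and the grip force at its end, in the units of the state.
- r.read_state(): the state, without advancing time (a new reading comes with each control period).
- r.camera(name): name is "scene" or "top" or "wrist"; returns the picture (384x512x3 uint8, red, green, blue); there is no depth.
- r.camera_info(name): a dict with "fx", "fy", "cx", "cy" (pixels), "origin" and "attitude" of the camera in the world. Camera axes: x right, y up, looking along -z (the intrinsics and any distortion apply to the point x, -y, -z); pixel columns grow to the right and rows downward; lengths in m; the calibration is good to about 2 mm. A picture is of the moment at which its call begins: read the wrist's pose just before it. camera_info takes no time and is no camera call; for the wrist camera it gives the pose at the moment of the call.
- r.close_job(): hands the job in; it is judged then, once.
The state is a dict: "time": time; "joint_positions": joint angles; "joint_vel": joint speeds; "joint_torque": joint torques, N m; "ee_pos": TCP position; "eef_rot": TCP orientation; "ft_force": force on the tool from outside, world axes, zero at the start; "torque": the same for the moment, N m; "width": finger opening in m; "grip_force": force on a finger pad.
Only numpy, scipy, OpenCV 4.12 (cv2) and the standard library are available. Lean on these libraries where they do the work, as an engineer would, in place of code of your own. Each camera call takes 0.05 s, during which the arm holds its last target. There are 200 camera calls.

## Task

Two folding slope stands lie flat on the worktop, one with a bundle of culture tubes on its deck and one with a petri dish. Prop up the one with the tubes: swing its hand lever all the way over towards the stand's hinged end, so that the prop leg goes past over-centre, rests on its stop and carries the sloping deck by itself, with the tubes still lying on it. Leave the dish stand down.

Things in the scene. Friction and masses are not known exactly. Their poses are not given: they have to be found in the camera images.
- tube_stand: slope stand to prop up: fixed aluminium base 230 x 124 x 8 mm, white deck 215 x 112 mm hinged at its -x end (hinge along y at x -100, z 36 mm). Origin: centre of base underside, z up. Deck top z 48 mm when down; propped up it slopes 22 degrees, far end about 130 mm high. Prop leg under the deck; its 100 mm steel hand lever swings along x outside the deck, on the -y side, at y -68 mm
- tube_stand_grip (a point): middle of the lever's grey round handle: 14 mm thick, 55 mm long, sticking out along -y (y -70 to -125 mm in the stand's frame, middle -97). As the deck rises it goes up too: in that frame from x +126, z 107 mm (folded) by x +95, z 153, x +46, z 187 and x -9, z 185 (dead centre) to x -34, z 157 (locked)
- tube_stand_prop (a joint): turn of the prop leg and lever relative to the deck, rad: 0 folded, about 0.89 dead centre, 1.3 locked on its stop; the deck rises 0.4 rad meanwhile (the foot rolls in a channel). Needs about 5 to 20 N at the handle; let go before dead centre it falls back, past it the deck's weight carries it on to the stop and holds it
- tube_bundle: bundle of white culture tubes, 82 x 208 x 38 mm, long axis its y, lying along the deck of the tube stand; origin at the centre of its underside
- dish_stand: a second slope stand of exactly the same make and frame, which carries a 93 mm petri dish; it must stay down
- dish_stand_prop (a joint): turn of the dish stand's prop leg and lever, rad, as for the tube stand; it stays at 0

How it is judged:
At the end, for the whole second after the job is handed in: The tube stand's prop is past over-centre on its stop (joint above 1.18 rad); the tube bundle rests on the raised deck (origin over 75 mm up, within 40 mm of the stand's middle along it, 25 mm across it); the dish stand's prop is folded (below 0.3 rad) (value of joint tube_stand_prop above 1.18 rad and z of tube_bundle in the frame of tube_stand above 0.075 m and x of tube_bundle in the frame of tube_stand between -0.04 and 0.04 m and y of tube_bundle in the frame of tube_stand between -0.025 and 0.025 m and linear speed of tube_bundle below 0.02 m/s and value of joint dish_stand_prop below 0.3 rad); the robot touches nothing.
It fails at once if the dish stand's lever is swung (value of joint dish_stand_prop above 0.3 rad).
It also fails if it takes over 34 s, if anything falls off the work surface, if the arm or the gripper's body presses on something with over 40 N, if the wrist force passes 120 N, or if a joint passes its speed limit or range.

## Working session

There is one attempt and no reset: what is moved stays moved. The work goes in short steps, Python scripts to look and compute and a tool call to move; the robot and the scene stay as the last step left them, time stands still between calls to the robot, and variables do not carry over. Pictures are saved under pics/ and viewed, at most 10 in all, crops included, and the job is handed in when it is done.

Besides the shell and the picture viewer there is one more tool, called after "Call:" as name(argument=value, ...), one argument or row to a line, values as JSON. arm_command: Moves the arm, as the interface text tells. Its arguments: {"type":"object","properties":{"moves":{"type":"array"},"fingers":{"type":"number"},"squeeze":{"type":"number"}},"required":["moves"]}

```bash
mkdir -p pics; python3 - <<'E'
from bench import r
import cv2,numpy as np
s=r.read_state();print(s)
for n in("scene","top"):
    im=r.camera(n);cv2.imwrite(f"pics/{n}0.png",im[...,::-1]);print(n,r.camera_info(n))
E
```

```text
{'time': 0.0, 'joint_positions': array([ 1.17035999,  0.33284404, -0.06471212,  1.46094555,  0.02161951,
        1.34987764, -0.08847603]), 'joint_vel': array([ 0.0002522 , -0.00014656, -0.00119311, -0.00025935, -0.00173379,
        0.00024981, -0.0006898 ]), 'joint_torque': array([ 1.15977480e-03, -6.23254752e+01,  2.52464722e-02, -3.89898026e+01,
       -6.13555242e-02,  3.96110164e-02,  6.22875541e-05]), 'ee_pos': array([ 0.23042379, -0.5805631 ,  0.22176933]), 'eef_rot': array([ 9.82202032e-01,  1.87826232e-01, -1.68016708e-04, -6.68342838e-04]), 'ft_force': array([-0.11382325,  0.24777028,  0.6410663 ]), 'torque': array([-0.01143387,  0.00437487, -0.01513176]), 'grip_force': 0.0, 'width': 0.08687793264448383}
scene {'fx': 395.88329559314104, 'fy': 395.88329559314104, 'cx': 258.50791926384085, 'cy': 193.7713797077081, 'origin': array([0.14443475, 0.65729186, 0.72077478]), 'attitude': array([-0.1225149 ,  0.41887786,  0.87036999, -0.22800774])}
top {'fx': 475.7702190572462, 'fy': 475.7702190572462, 'cx': 251.79435419152915, 'cy': 192.2836927533302, 'origin': array([ 0.4329001 , -0.0225206 ,  1.17682553]), 'attitude': array([ 0.03317514, -0.03152212, -0.69702079,  0.71558912])}
```

View pics/top0.png

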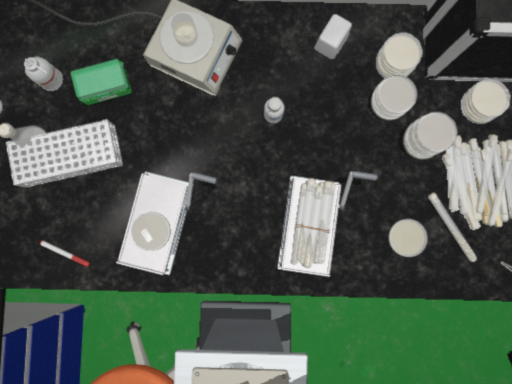

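View pics/scene0.png

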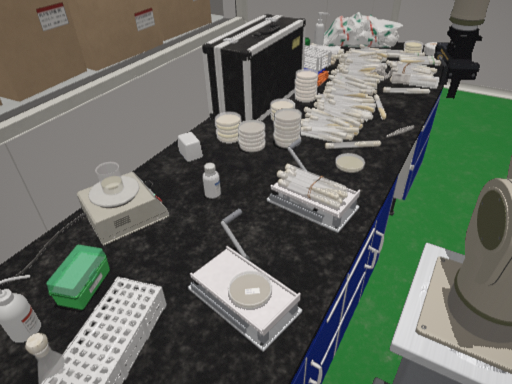

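```bash
python3 - <<'E'
import cv2
im=cv2.imread("pics/top0.png")[155:290,265:400]
cv2.imwrite("pics/c1.png",cv2.resize(im,None,fx=4.4,fy=4.4,interpolation=cv2.INTER_CUBIC))
E
```

```text
(no output)
```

View pics/c1.png

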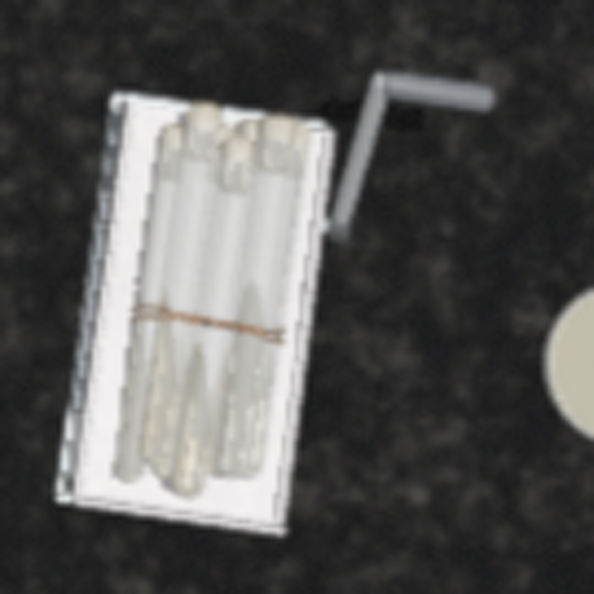

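```bash
cat > h.py <<'E'
import numpy as np
from scipy.spatial.transform import Rotation as R
from scipy.optimize import least_squares
def proj(ci,P):
    p=R.from_quat(ci["attitude"]).inv().apply(np.atleast_2d(P)-ci["origin"])
    return np.c_[ci["cx"]+ci["fx"]*p[:,0]/-p[:,2], ci["cy"]+ci["fy"]*-p[:,1]/-p[:,2]]
E
python3 - <<'E'
from h import *; from bench import r
ci=r.camera_info("top")
uv=np.array([[125,93],[333,127],[285,530],[75,497],[380,84],[490,98]])/4.4+[265,155]
def W(q):
    c=q[3]
    M=np.array([[c+.1075,.056,.048],[c+.1075,-.056,.048],[c-.1075,-.056,.048],[c-.1075,.056,.048],[.126,-.068,.110],[.126,-.124,.107]])
    return R.from_euler('z',q[2]).apply(M)+[q[0],q[1],0]
f=lambda q:(proj(ci,W(q))-uv).ravel()
s=least_squares(f,[.35,-.15,0,0],loss='soft_l1');q=s.x;print(q,np.degrees(q[2]),s.fun.reshape(-1,2).round(1))
st=r.read_state();Rt=R.from_quat(st["eef_rot"]).as_matrix();print(Rt.round(3),st["ee_pos"])
for p in [[.126,-.097,.107],[.095,-.097,.153],[.046,-.097,.187],[-.009,-.097,.185],[-.034,-.097,.157]]:
    print((R.from_euler('z',q[2]).apply(p)+[q[0],q[1],0]).round(3))
sc=r.camera_info("scene");print(proj(sc,W(q)).round(0))
E
```

```text
[ 0.46051861 -0.16186604 -0.10969841  0.00060691] -6.285255729347178 [[ 0.4  1.6]
 [-0.3  0.1]
 [-0.2 -1.1]
 [ 0.1 -0.2]
 [ 0.3 -0.2]
 [-0.4  0.2]]
[[ 0.929  0.369 -0.001]
 [ 0.369 -0.929  0.001]
 [-0.    -0.001 -1.   ]] [ 0.23041809 -0.58062924  0.22185774]
[ 0.575 -0.272  0.107]
[ 0.544 -0.269  0.153]
[ 0.496 -0.263  0.187]
[ 0.441 -0.257  0.185]
[ 0.416 -0.255  0.157]
[[269. 186.]
 [291. 168.]
 [357. 193.]
 [338. 215.]
 [288. 146.]
 [298. 139.]]
```

Call:
arm_command(
  moves=[0,0,0,-7,0,0,0,-7,0,0,0,-7,0,0,0,-7,0,0,0,-7,0,0,0,-7,0,0,0,-7,0,0,0,-7,0,0,0,-6],
  fingers=60,
  squeeze=10,
)

```text
time: 0.85
ee_pos: [0.2304, -0.5807, 0.2221]
eef_rot: [0.743, 0.669, 0.0, -0.0]
ft_force: [0.8, -1.0, -0.6]
width: 0.0525
grip_force: 0.0
```

Call:
arm_command(
  moves=[2.4,2.2,0,0,2.4,2.2,0,0,2.4,2.2,0,0,2.4,2.2,0,0,2.4,2.2,0,0,2.4,2.2,0,0,2.4,2.2,0,0,2.4,2.2,0,0,2.4,2.2,0,0,2.4,2.2,0,0,2.4,2.2,0,0,2.4,2.2,0,0],
)

```text
time: 1.85
ee_pos: [0.5256, -0.3227, 0.2223]
eef_rot: [0.745, 0.667, -0.0, -0.0]
ft_force: [0.0, -0.4, -0.7]
width: 0.0524
grip_force: 0.0
```

```bash
cat >> h.py <<'E'
def stand(p,q=(0.4605,-0.1619,-0.1097)): return R.from_euler('z',q[2]).apply(p)+[q[0],q[1],0]
def rel(s,p):
    "cm in tool axes from TCP to stand-frame point; TCP in stand frame"
    T=R.from_quat(s["eef_rot"])
    st=R.from_euler('z',.1097).apply(s["ee_pos"]-np.array([0.4605,-0.1619,0]))
    print("go cm",(100*T.inv().apply(stand(p)-s["ee_pos"])).round(2),"TCP in stand mm",(1000*st).round(1),"yaw err",np.degrees(np.arctan2(*T.as_matrix()[[1,0],1]))+6.29,"F",s["ft_force"].round(1),"w",s["width"],"t",s["time"])
E
python3 - <<'E'
from h import *; from bench import r
rel(r.read_state(),[.126,-.103,.205])
E
```

```text
go cm [4.97 4.36 1.73] TCP in stand mm [  82.4 -152.7  222.3] yaw err -0.07227576329359042 F [ 0.  -0.4 -0.7] w 0.052356340569280804 t 1.85
```

Call:
arm_command(
  moves=[1.66,1.45,0,0,1.66,1.45,0,0,1.66,1.45,0,0,0,0,1.7,0,0,0,0,0],
)

```text
time: 2.27
ee_pos: [0.5733, -0.2772, 0.2025]
eef_rot: [0.744, 0.668, -0.001, -0.002]
ft_force: [-0.6, -0.1, -1.2]
width: 0.0523
grip_force: 0.0
```

```bash
python3 - <<'E'
from h import *; from bench import r
import cv2
s=r.read_state();ci=r.camera_info("wrist");im=r.camera("wrist");rel(s,[.126,-.103,.088])
print(proj(ci,stand(np.array([[.126,-.07,.107],[.126,-.125,.107],[.1075,-.056,.048]]))))
cv2.imwrite("pics/w1.png",im[...,::-1])
E
```

```text
go cm [-0.09  0.17 11.44] TCP in stand mm [ 124.7 -102.3  202.5] yaw err 0.09876755841698426 F [-0.6 -0.1 -1.2] w 0.05228959212755036 t 2.2667
[[255.61433496 161.10728197]
 [255.3201812  220.30641976]
 [237.7717578  138.57607187]]
```

View pics/w1.png

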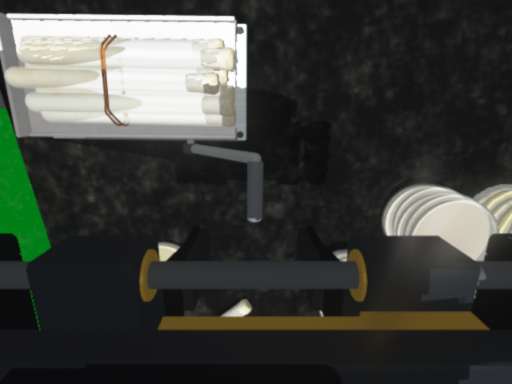

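The wrist image shows the handle at column 255, rows 158–220, which matches the prediction. I'll descend around it.

Call:
arm_command(
  moves=[0,0,2,0,0,0,2.5,0,0,0,2.5,0,0,0,2.5,0,0,0,1.9,0,0,0,0,0],
)

```text
time: 2.82
ee_pos: [0.5705, -0.2798, 0.0878]
eef_rot: [0.746, 0.666, -0.002, -0.003]
ft_force: [-0.2, 0.3, -1.0]
width: 0.0524
grip_force: 0.0
```

Call:
arm_command(
  moves=[0,0,0,0,0,0,0,0,0,0,0,0,0,0,0,0,0,0,0,0,0,0,0,0],
  fingers=26,
)

```text
time: 3.32
ee_pos: [0.5738, -0.2794, 0.0923]
eef_rot: [0.745, 0.667, 0.0, 0.001]
ft_force: [-0.7, 0.6, -0.4]
width: 0.0248
grip_force: 0.0
```

```bash
python3 - <<'E'
from h import *; from bench import r
rel(r.read_state(),[.126,-.103,.088])
E
```

```text
go cm [0.14 0.05 0.43] TCP in stand mm [ 125.5 -104.4   92.3] yaw err -0.0656999028855072 F [-0.7  0.6 -0.4] w 0.02483716562699672 t 3.3167
```

Call:
arm_command(
  moves=[0,0,0.4,0,0,0,0,0,0,0,0,0,0,0,0,0,0,0,0,0],
  fingers=0,
  squeeze=25,
)

```text
time: 3.73
ee_pos: [0.574, -0.2792, 0.0876]
eef_rot: [0.745, 0.667, 0.0, 0.0]
ft_force: [3.2, -0.9, -1.5]
width: 0.0131
grip_force: 25.0
```

```bash
python3 - <<'E'
from h import *; from bench import r
from scipy.interpolate import PchipInterpolator as CS, CubicSpline
s=r.read_state();rel(s,[.126,-.103,.088]);print(s["grip_force"])
P=np.array([[126,107],[95,153],[46,187],[-9,185],[-34,157]])
t=np.r_[0,np.cumsum(np.hypot(*np.diff(P,axis=0).T))]
X=CubicSpline(t,P)(np.linspace(0,t[-1],25));print(t[-1],X[::3].round(0).tolist());print((np.diff(X,axis=0)/10*[1,-1]).round(2).tolist())
E
```

```text
go cm [ 0.12  0.03 -0.04] TCP in stand mm [ 125.7 -104.2   87.6] yaw err -0.05753691560116447 F [ 3.2 -0.9 -1.5] w 0.013106915337429031 t 3.7333
24.96079120784998
207.6843035799434 [[126.0, 107.0], [113.0, 129.0], [97.0, 150.0], [79.0, 169.0], [57.0, 183.0], [31.0, 190.0], [5.0, 190.0], [-19.0, 179.0], [-34.0, 157.0]]
[[-0.4, -0.73], [-0.43, -0.74], [-0.46, -0.73], [-0.49, -0.73], [-0.52, -0.71], [-0.55, -0.69], [-0.59, -0.66], [-0.62, -0.62], [-0.66, -0.58], [-0.7, -0.53], [-0.73, -0.47], [-0.77, -0.4], [-0.81, -0.33], [-0.85, -0.25], [-0.88, -0.17], [-0.9, -0.07], [-0.89, 0.02], [-0.87, 0.13], [-0.83, 0.24], [-0.78, 0.35], [-0.71, 0.47], [-0.62, 0.6], [-0.52, 0.73], [-0.4, 0.87]]
```

Call:
arm_command(
  moves=[0,-0.2,-0.37,0,0,-0.2,-0.37,0,0,-0.21,-0.37,0,0,-0.22,-0.37,0,0,-0.23,-0.37,0,0,-0.23,-0.36,0,0,-0.25,-0.37,0,0,-0.25,-0.36,0,0,-0.26,-0.36,0,0,-0.26,-0.35,0,0,-0.27,-0.35,0,0,-0.28,-0.34,0],
)

```text
time: 4.73
ee_pos: [0.5467, -0.276, 0.1322]
eef_rot: [0.745, 0.667, 0.001, 0.002]
ft_force: [7.5, -0.4, 0.7]
width: 0.0131
grip_force: 25.0
```

```bash
python3 - <<'E'
from h import *; from bench import r
s=r.read_state();rel(s,[.097,-.104,.131]);print(s["grip_force"])
E
```

```text
go cm [-0.01 -0.12  0.12] TCP in stand mm [  98.2 -103.9  132.2] yaw err -0.03594546111536179 F [ 7.5 -0.4  0.7] w 0.013093147875355161 t 4.7333
25.01912087202072
```

Tracking well, with a light load.

Call:
arm_command(
  moves=[0,-0.29,-0.33,0,0,-0.3,-0.33,0,0,-0.31,-0.31,0,0,-0.31,-0.31,0,0,-0.33,-0.29,0,0,-0.33,-0.29,0,0,-0.35,-0.27,0,0,-0.35,-0.26,0,0,-0.36,-0.24,0,0,-0.37,-0.23,0,0,-0.38,-0.2,0,0,-0.39,-0.2,0],
)

```text
time: 5.73
ee_pos: [0.5077, -0.2714, 0.1662]
eef_rot: [0.745, 0.667, 0.002, 0.003]
ft_force: [9.1, -0.8, 7.7]
width: 0.0133
grip_force: 25.0
```

Call:
arm_command(
  moves=[0,-0.4,-0.17,0,0,-0.41,-0.16,0,0,-0.42,-0.13,0,0,-0.43,-0.12,0,0,-0.44,-0.09,0,0,-0.44,-0.08,0,0,-0.45,-0.04,0,0,-0.45,-0.03,0],
)

```text
time: 6.4
ee_pos: [0.4729, -0.2673, 0.1745]
eef_rot: [0.745, 0.667, 0.002, 0.003]
ft_force: [4.4, 2.4, 11.1]
width: 0.0129
grip_force: 25.0
```

```bash
python3 - <<'E'
from h import *; from bench import r
s=r.read_state();rel(s,[.023,-.104,.171]);print(s["grip_force"])
E
```

```text
go cm [-0.06 -0.09  0.35] TCP in stand mm [  23.9 -103.4  174.5] yaw err 0.008606269087182206 F [ 4.4  2.4 11.1] w 0.012909921033556674 t 6.4
25.016074776649475
```

Call:
arm_command(
  moves=[0,-0.45,0,0,0,-0.45,0.02,0,0,-0.44,0.05,0,0,-0.43,0.08,0,0,-0.42,0.11,0,0,-0.41,0.13,0,0,-0.4,0.16,0,0,-0.38,0.19,0],
)

```text
time: 7.07
ee_pos: [0.4368, -0.263, 0.164]
eef_rot: [0.745, 0.667, 0.0, -0.0]
ft_force: [3.8, 3.7, -2.4]
width: 0.0129
grip_force: 25.0
```

Call:
arm_command(
  moves=[0,-0.36,0.22,0,0,-0.34,0.25,0,0,-0.32,0.28,0,0,-0.3,0.32,0,0,-0.27,0.35,0,0,-0.25,0.38,0,0,-0.2,0.42,0,0,-0.2,0.45,0,0,0,0,0],
)

```text
time: 7.82
ee_pos: [0.4147, -0.2603, 0.1368]
eef_rot: [0.745, 0.667, 0.001, -0.001]
ft_force: [3.5, 5.4, 1.4]
width: 0.0128
grip_force: 25.0
```

```bash
python3 - <<'E'
from h import *; from bench import r
s=r.read_state();rel(s,[-.034,-.104,.138]);print(s["grip_force"])
E
```

```text
go cm [-0.11  0.08 -0.12] TCP in stand mm [ -34.8 -102.9  136.8] yaw err -0.016806208359403385 F [3.5 5.4 1.4] w 0.01277978026218834 t 7.8167
24.987523555755615
```

Call:
arm_command(
  moves=[0,-0.2,0.2,0,0,0,0.2,0,0,0,0,0],
)

```text
time: 8.07
ee_pos: [0.4134, -0.2603, 0.1336]
eef_rot: [0.745, 0.667, 0.001, 0.0]
ft_force: [4.8, 5.1, 3.2]
width: 0.0132
grip_force: 25.0
```

Call:
arm_command(
  moves=[0,0,0,0,0,0,0,0,0,0,0,0,0,0,0,0,0,0,0,0,0,0,0,0],
  fingers=50,
)

```text
time: 8.57
ee_pos: [0.4123, -0.2615, 0.1335]
eef_rot: [0.745, 0.667, -0.0, -0.0]
ft_force: [0.1, 0.6, 0.1]
width: 0.0409
grip_force: 0.0
```

Call:
arm_command(
  moves=[0,0,-1,0,0,0,-1.5,0,0,0,-2,0,0,0,-2,0,0,0,-2,0,0,0,-2,0,0,0,-2,0,0,0,0,0],
)

```text
time: 9.23
ee_pos: [0.414, -0.262, 0.2633]
eef_rot: [0.745, 0.667, 0.001, 0.003]
ft_force: [0.2, -1.3, 0.6]
width: 0.0433
grip_force: 0.0
```

```bash
python3 - <<'E'
from h import *; from bench import r
import cv2
s=r.read_state();rel(s,[-.034,-.104,.138])
a=r.camera("scene");cv2.imwrite("pics/s2.png",a[...,::-1])
pts=proj(r.camera_info("scene"),stand(np.array([[-.034,-.07,.157],[-.034,-.125,.157],[.1,.056,.13]])));print(pts)
E
```

```text
go cm [ 0.09  0.06 12.53] TCP in stand mm [ -35.2 -104.6  263.3] yaw err -0.05978032809747713 F [ 0.2 -1.3  0.6] w 0.04328783802340022 t 9.2333
[[339.80926945 148.5280346 ]
 [349.05546287 139.77725916]
 [271.58059479 162.90526021]]
```

View pics/s2.png

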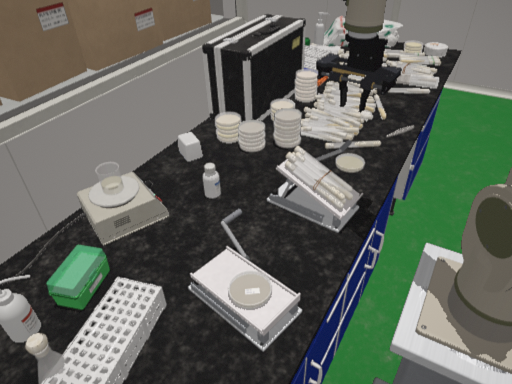

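The deck is up, with its near corner around (280,180), the handle near (345,150) and the tubes still on it. I'll check the lock and the bundle position on an enlargement.

```bash
python3 - <<'E'
from h import *; from bench import r
import cv2
K=lambda n:r.camera_info(n)
out=[]
c,s_=np.cos(.384),np.sin(.384)
def dk(x,y,z=.012): # deck point at 22deg, x from hinge
    return [-.1+c*x-s_*z,y,.036+s_*x+c*z]
P=stand(np.array([dk(0,.056),dk(.215,.056),dk(.215,-.056),dk(0,-.056),[-.034,-.07,.157],[-.034,-.125,.157]]))
for n,(x0,y0,w,h) in {"scene":(250,125,130,105),"top":(265,155,130,135)}.items():
    im=r.camera(n)[...,::-1][y0:y0+h,x0:x0+w]
    im=cv2.resize(im,None,fx=3,fy=4,interpolation=cv2.INTER_CUBIC)
    for u,v in proj(K(n),P): cv2.circle(im,(int((u-x0)*3),int((v-y0)*4)),3,(0,0,255),1)
    out.append(cv2.copyMakeBorder(im,0,540-im.shape[0],0,5,cv2.BORDER_CONSTANT))
cv2.imwrite("pics/z2.png",np.hstack(out))
E
```

```text
(no output)
```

View pics/z2.png

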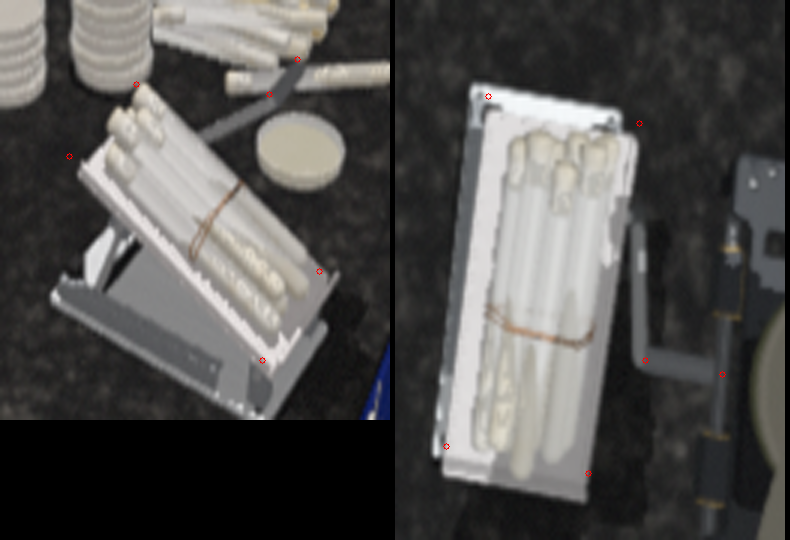

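The handle sits on the predicted locked position in both views, and the bundle is central on the deck. The gripper is clear.

```bash
python3 -c "
from bench import r
print(r.close_job())"
```

```text
the job is handed in; nothing more can be done
None
```

The tube stand is propped up and its handle sits at the locked position, with the tubes still on the deck. The dish stand is untouched and down. The job is handed in, but `close_job` returned no verdict.

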